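# Dock the sample carton and chock it

## Task

Gently push the carton of sample jars along the roller lane, without lifting, tipping or shoving it, until it is fully home and square against the back stop of the analyser's bay. Then lay the yellow chock bar across the two side rails, centred, with its long face flush against the carton's rear face so that the carton cannot roll back, and let go. Leave the other things on the bench where they stand.

Things in the scene. Friction and masses are not known exactly. Their poses are not given: they have to be found in the camera images.
- lane: Fixed roller lane, 480 mm long (y), 158 mm wide (x). Origin at bench level, mid-lane; +y is the rolling direction, into the bay. 15 free-turning steel rollers (22 mm thick, every 32 mm, axes along x), tops at z = 55 mm, from y = -224 to +224 mm; slight friction, so a carton let go coasts a little. The bay, between two green cheeks, is at the +y end; the grey analyser stands behind it.
- rail_mid (a point): Midpoint between the two aluminium side rails, at the height of their flat tops (lane x = 0, y = 0, z = 65 mm). Each rail is 14 mm wide: from 65 to 79 mm either side of the lane's middle, running from lane y = -240 to +240 mm. Axes as the lane's.
- bay_home (a point): Point on the roller tops where the carton's origin lies when it is fully home: lane x = 0, y = 166 mm, z = 55 mm. The bay is 112 mm wide inside; its cheeks start, flared, at lane y = 112 mm and are 100 mm high above the bench. The rubber back stop's face is 65 mm further along +y, its top 113 mm above the bench. Axes as the lane's.
- carton: Open cardboard carton with six white jars with red caps fixed in it, about 0.65 kg, standing on the rollers upstream of the bay. 100 mm wide (x) by 130 mm long (y); walls 55 mm high and 5 mm thick, cap tops 77 mm above its underside. Origin at the centre of its underside; +y is its front (towards the bay), z up.
- carton_rear (a point): Centre of the carton's flat rear face, 30 mm above its underside and 65 mm behind its origin. Axes as the carton's.
- chock_bar: Yellow steel bar, 176 mm long (x), 30 mm wide (y), 20 mm high, about 0.45 kg, with a black upright grip block in the middle: 20 mm along x, 16 mm along y, from 20 to 70 mm above the underside. Origin at the centre of its underside. Starts lying on the bench between the robot and the lane. Either long face may go against the carton.
- wash_bottle: White wash bottle with orange cap and spout, 56 mm diameter, 170 mm tall; bystander. Origin at the centre of its underside.
- red_jar: White jar with red cap, 64 mm diameter, 105 mm tall; bystander. Origin at the centre of its underside.
- blue_bottle: Glass bottle with blue cap, 68 mm diameter, 160 mm tall; bystander. Origin at the centre of its underside.
- beaker: Glass beaker, 66 mm diameter, 85 mm tall; bystander. Origin at the centre of its underside.
Things that resemble listed ones, but are neither listed nor needed, are in the scene too. What is shaped like the carton but pink or purple is not meant.

How it is judged (in metres and radians):
On the way:
1. the carton is fully home and square in the bay (y of carton_rear in the frame of bay_home above -0.07 m and z of carton in the frame of bay_home between -0.005 and 0.005 m and x of carton in the frame of bay_home between -0.012 and 0.012 m and angle between the x axis of carton and the x axis of lane, either way round below 0.045 rad), for 0.2 s.
At the end, for the whole second after the job is handed in: Carton on the rollers, within 5 mm of the back stop, square to the lane within 2.5 deg; bar flat on both rails, centred within 16 mm, its long face within 3.5 mm of the carton's rear face and parallel within 2 deg; both released and at rest; bystanders within 30 mm of their starts (all of step 1 and y of chock_bar in the frame of carton_rear between -0.0185 and -0.01 m and angle between the x axis of chock_bar and the x axis of carton, either way round below 0.035 rad and x of chock_bar in the frame of lane between -0.016 and 0.016 m and z of chock_bar in the frame of lane between 0.061 and 0.069 m and angle between chock_bar's own z axis and vertical below 0.04 rad and linear speed of each of carton, chock_bar below 0.01 m/s); the robot touches nothing.
It fails at once if the carton is lifted off the rollers (z of carton in the frame of lane above 0.075 m).
It fails at once if the carton is tipped (angle between carton's own z axis and vertical above 0.2 rad).
It fails at once if the carton is shoved (faster than 0.4 m/s) (linear speed of carton above 0.4 m/s).
It fails at once if a bystander is disturbed (moved more than 30 mm) (distance of any of wash_bottle, red_jar, blue_bottle, beaker from where it was at the start of the episode above 0.03 m).
It also fails if it takes over 58 s, if anything falls off the work surface, if the arm or the gripper's body presses on something with over 40 N, if the wrist force passes 120 N, or if a joint passes its speed limit or range.

## Robot

A 7-joint arm with a two-finger parallel gripper is mounted at the origin on the work surface. World frame = base frame: x ahead of the robot, y to its left, z up, the work surface at z = 0. Lengths are in mm, angles in degrees, forces in N, time in s.
With the tool pointing down it reaches from about 425 to 875 mm from the base axis. Payload 8.4 kg.
Tool frame: the origin (TCP) lies midway between the tips of the shut fingers; the grasp point (between the pads) lies manip.grasp_offset behind it (manip.grasp_offset is the distance from the TCP to the grasp point, in mm); z points along the fingers, y is the line along which they close (so a half turn about z gives the same grasp; the last joint's range is limited). The gripper opens to 87 mm and grips with 3 to 60 N. Pads are 19 mm wide; open, the fingers measure 117 mm over their backs; the gripper's body (75 mm by 190 mm) begins 51 mm behind the grasp point.
Start: joints at [66.91, 19.091, 2.286, 83.961, -0.768, 76.965, -3.352], TCP at [194.424, -620.212, 222.546] pointing down, gripper open.
Joint ranges: [-147.57, 147.57], [-21.85, 119.76], [-74.77, 79.35], [14.55, 137.4], [-85.83, 265.84], [4.83, 119.75], [-152.11, 152.11]. Speed limits (degrees/s): [127.2, 127.2, 159.86, 159.86, 180, 180, 180].

## Interface

Orientations are given as a 3x3 rotation matrix whose columns are the frame's x, y, z axes.
In Python, from plant import manip gives the robot as it stands.
- The arm moves only by the shell command python3 -m jog 'ROWS'. ROWS is JSON, a list of rows, each a list of 5 numbers: the shift along the tool's x, y, z in mm, then the turn about the tool's z in degrees, then the opening in per cent of the stroke, from 0 (shut) to 100 (fully open). In form: [[dx, dy, dz, twist, grip], ...]. A call has 1 to 20 rows; each row is the pose to reach, as a shift and turn from the pose commanded when the call began, along the tool's axes at that moment; what a row does not reach only later rows make up. A row lasts 1/12 s, in which the tool goes at most 41.7 mm and 7.16 degrees, less where a joint would pass 70% of its speed; a pose out of reach is approached as far as the arm can. A call with a gripper value outside its range is refused whole. The fingers move at their own pace and stop on an object; the grip force is fixed at half the most. Time passes only in rows, so rows that repeat a pose let the fingers close. It gives the time, the measured TCP pose, the force, the opening and the grip force at its end, in the units of the state.
- manip.get_obs(): the state, without advancing time (a new reading comes with each control period).
- manip.camera(name): name is "scene" or "top" or "wrist"; returns the picture (384x512x3 uint8, red, green, blue); there is no depth.
- manip.get_calibration(name): a dict with "camera_matrix" (3x3 intrinsics, pixels), "origin" and "orientation" of the camera in the world; the wrist camera has in their place "T_tool_cam" (4x4, takes a point from camera to tool coordinates, whose origin is the TCP and whose axes are the flange's). Camera axes: x right, y down, z forward; pixel columns grow to the right and rows downward; lengths in mm; the calibration is good to about 2 mm. A picture is of the moment at which its call begins: read the wrist's pose just before it. get_calibration takes no time and is no camera call.
- manip.close_job(): hands the job in; it is judged then, once.
The state is a dict: "time_s": time; "joints": joint angles; "dq": joint speeds; "joint_torque": joint torques, N m; "position": TCP position; "ee_rot": TCP orientation; "wrist_force": force on the tool from outside, world axes, zero at the start; "moment": the same for the moment, N m; "opening": finger opening in mm; "grasp_force": force on a finger pad.
Only numpy, scipy, OpenCV 4.12 (cv2) and the standard library are available. Lean on these libraries where they do the work, as an engineer would, in place of code of your own. Each camera call takes 0.05 s, during which the arm holds its last target. There are 200 camera calls.

## Working session

There is one attempt and no reset: what is moved stays moved. The work goes in short steps, Python scripts to look and compute and a shell command to move; the robot and the scene stay as the last step left them, time stands still between calls to the robot, and variables do not carry over. Pictures are saved under pics/ and viewed, at most 10 in all, crops included, and the job is handed in when it is done.

```bash
mkdir -p pics; ls; python3 - <<'E'
from plant import manip
import cv2
o=manip.get_obs();print(o['time_s'],o['position'],o['ee_rot'],o['opening'],manip.grasp_offset)
for n in ['top','scene']:
    cv2.imwrite(f'pics/{n}0.png',manip.camera(n)[:,:,::-1]);print(n,manip.get_calibration(n))
print(manip.get_calibration('wrist'))
E
```

```text
pics
0.0 [ 194.28197123 -619.7803803   221.64005606] [[ 9.54215585e-01  2.99119165e-01 -5.85314145e-04]
 [ 2.99119724e-01 -9.54214309e-01  1.56315132e-03]
 [-9.09466126e-05 -1.66666236e-03 -9.99998607e-01]] 86.76715766512078 18.700000000000003
top {'camera_matrix': array([[480.95820555,   0.        , 256.79659293],
       [  0.        , 480.95820555, 190.52112438],
       [  0.        ,   0.        ,   1.        ]]), 'origin': array([ 351.31467341,  -34.15228982, 1350.12879224]), 'orientation': array([[-0.01508562, -0.981035  ,  0.19324271],
       [-0.99967275,  0.01879123,  0.01735734],
       [-0.02065942, -0.19291762, -0.98099744]])}
scene {'camera_matrix': array([[494.93223135,   0.        , 255.97382901],
       [  0.        , 494.93223135, 201.90732009],
       [  0.        ,   0.        ,   1.        ]]), 'origin': array([ 1293.42844412, -1074.63689282,  1090.23738331]), 'orientation': array([[ 0.8315066 ,  0.33924646, -0.43989613],
       [ 0.55539024, -0.52445061,  0.64536287],
       [-0.01176672, -0.78093751, -0.62449832]])}
{'camera_matrix': array([[325.36978183,   0.        , 253.59229072],
       [  0.        , 325.36978183, 187.62643254],
       [  0.        ,   0.        ,   1.        ]]), 'T_tool_cam': array([[ 1.85605873e-04, -9.65054975e-01, -2.62047441e-01,
         7.20379777e+01],
       [ 9.99999905e-01,  2.82425212e-04, -3.31810147e-04,
         1.66026358e-02],
       [ 3.94223837e-04, -2.62047354e-01,  9.65054936e-01,
        -1.63086801e+02],
       [ 0.00000000e+00,  0.00000000e+00,  0.00000000e+00,
         1.00000000e+00]])}
```

View pics/top0.png

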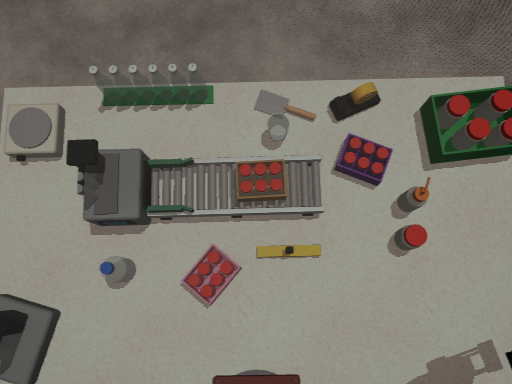

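View pics/scene0.png

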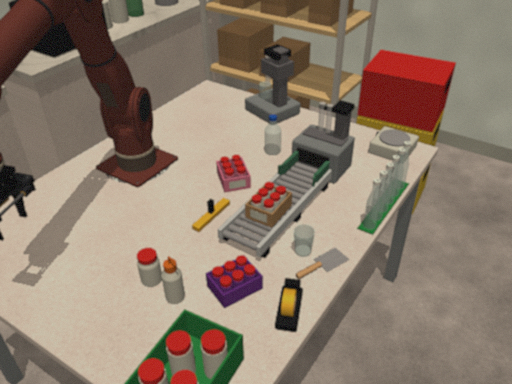

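The top view shows the lane running left (+y world), with the carton at about (260,180) and the bar at about (289,250). The bay is at (170,187). I'll enlarge this area to read corners.

```bash
cat > h.py <<'E'
import numpy as np
from plant import manip
def px2w(n,u,v,z,T=None):
    c=manip.get_calibration(n);K=c['camera_matrix']
    if T is None: R,o=c['orientation'],c['origin']
    else: M=T@c['T_tool_cam'];R,o=M[:3,:3],M[:3,3]
    d=R@np.linalg.solve(K,[u,v,1]);return o+d*(z-o[2])/d[2]
def toolT():
    o=manip.get_obs();T=np.eye(4);T[:3,:3]=o['ee_rot'];T[:3,3]=o['position'];return T
E
python3 - <<'E'
import cv2
a=cv2.imread('pics/top0.png')[140:265,140:330]
cv2.imwrite('pics/topc.png',cv2.resize(a,None,fx=4,fy=4,interpolation=cv2.INTER_CUBIC))
E
```

```text
(no output)
```

View pics/topc.png

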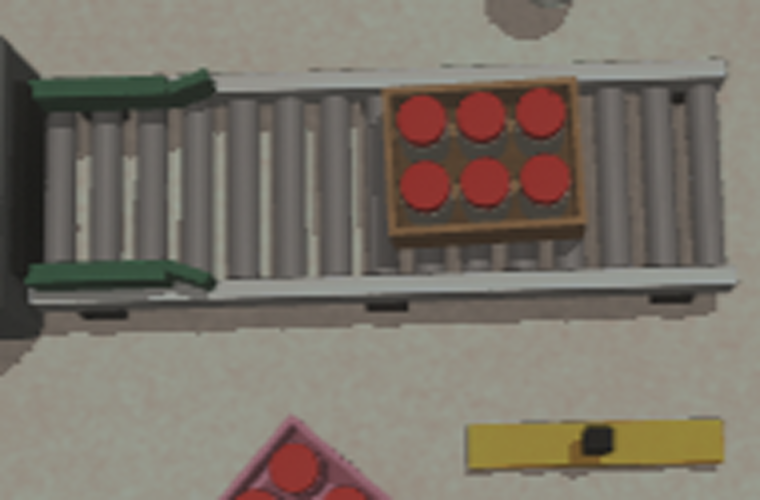

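```bash
python3 - <<'E'
from h import *
def P(n,z,pts):
    w=[px2w('top',140+u/4,140+v/4,z) for u,v in pts]; print(n,np.round([p[:2] for p in w],1).tolist(),np.round(np.mean(w,0),1))
P('carton TL TR BR BL',110,[(384,90),(576,78),(585,224),(390,236)])
P('bar',20,[(467,425),(722,420),(722,463),(468,468)])
P('rail up outR, low outR, up innerR, low innerR',65,[(723,60),(735,283),(723,79),(735,268)])
P('rail up outL, low outL ',65,[(215,78),(215,298)])
P('up innerL low innerL',65,[(215,95),(215,280)])
P('cheek in near bay',100,[(40,97),(165,94),(40,263),(165,261)])
E
```

```text
carton TL TR BR BL [[672.7, 42.0], [678.3, -85.8], [579.5, -89.1], [573.9, 38.7]] [626.1 -23.6 110. ]
bar [[456.8, -8.1], [457.3, -183.5], [428.0, -182.3], [427.4, -8.4]] [442.4 -95.6  20. ]
rail up outR, low outR, up innerR, low innerR [[700.9, -189.2], [545.5, -190.9], [687.4, -188.6], [555.7, -191.4]] [ 622.3 -190.    65. ]
rail up outL, low outL  [[695.3, 161.7], [541.6, 160.1]] [618.5 160.9  65. ]
up innerL low innerL [[683.1, 161.6], [554.0, 160.2]] [618.5 160.9  65. ]
cheek in near bay [[675.1, 274.3], [675.5, 189.9], [561.9, 271.1], [561.7, 188.2]] [618.6 230.9 100. ]
```

The crop gives carton top corners (384,90)-(585,236) and bar corners (467,425)-(722,468). From these:

| Item | World position (mm) | Orientation |
|---|---|---|
| Lane middle | ≈ (620, 50) | 0.7° yaw |
| Carton | ≈ (626, -24) | about 2.5° yaw |
| Bar | (442, -96) | along y |

The sizes match the ones given. I'll hold the bar by its grip and use it as a wide, square pusher. First I move above it.

```bash
python3 -m jog '[[393,-426,20,17.4,100],[393,-426,20,17.4,100],[393,-426,20,17.4,100],[393,-426,20,17.4,100],[393,-426,20,17.4,100],[393,-426,20,17.4,100],[393,-426,20,17.4,100],[393,-426,20,17.4,100],[393,-426,20,17.4,100],[393,-426,20,17.4,100],[393,-426,20,17.4,100],[393,-426,20,17.4,100],[393,-426,20,17.4,100],[393,-426,20,17.4,100],[393,-426,20,17.4,100],[393,-426,20,17.4,100],[393,-426,20,17.4,100],[393,-426,20,17.4,100],[393,-426,20,17.4,100],[393,-426,20,17.4,100]]'
python3 - <<'E'
from h import *
import cv2
T=toolT();np.save('T1.npy',T);print(np.round(T,3),manip.get_obs()['joints'])
cv2.imwrite('pics/w1.png',manip.camera('wrist')[:,:,::-1])
E
```

```text
time_s: 1.77
position: [441.7, -97.2, 202.5]
ee_rot: [[1.0, -0.002, -0.0], [-0.002, -1.0, -0.0], [-0.0, 0.0, -1.0]]
wrist_force: [0.0, 0.7, 0.8]
opening: 87.1
grasp_force: 0.0
[[ 1.00000e+00 -2.00000e-03 -0.00000e+00  4.41677e+02]
 [-2.00000e-03 -1.00000e+00 -0.00000e+00 -9.71600e+01]
 [-0.00000e+00  0.00000e+00 -1.00000e+00  2.02546e+02]
 [ 0.00000e+00  0.00000e+00  0.00000e+00  1.00000e+00]] [ 33.53632191  -2.19501597 -25.82407361 110.49608479  -1.0058948
  71.48830017 -82.06331727]
```

View pics/w1.png

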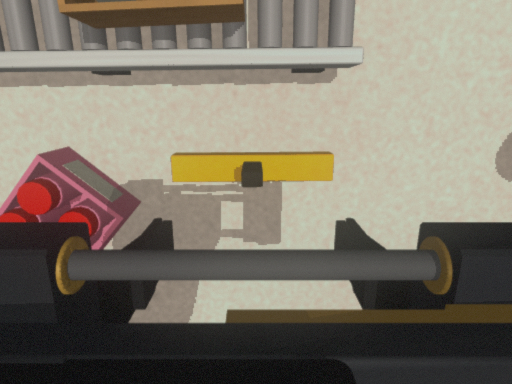

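The wrist view shows the bar's far top edge from (172,155) to (333,153), and the block top around (252,175).

```bash
python3 - <<'E'
from h import *
T=np.load('T1.npy')
for u,v,z in [(172,155,20),(333,153,20),(172,181,20),(333,179,20),(243,166,70),(262,166,70),(242,186,70),(263,186,70),(361,49,65),(0,54,65),(361,61,65),(0,66,65)]: print(u,v,z,np.round(px2w('wrist',u,v,z,T),1))
E
```

```text
172 155 20 [456.2  -9.5  20. ]
333 153 20 [ 458.  -181.9   20. ]
172 181 20 [427.4  -7.6  20. ]
333 179 20 [ 429.4 -183.7   20. ]
243 166 70 [454.1 -87.2  70. ]
262 166 70 [ 454.1 -104.7   70. ]
242 186 70 [435. -86.  70.]
263 186 70 [ 434.9 -105.8   70. ]
361 49 65 [ 555.1 -189.3   65. ]
0 54 65 [551.7 121.4  65. ]
361 61 65 [ 545.5 -190.1   65. ]
0 66 65 [542.  123.4  65. ]
```

```bash
python3 -m jog '[[1.3,-1.2,40,-0.7,100],[1.3,-1.2,80,-0.7,100],[1.3,-1.2,115,-0.7,100],[1.3,-1.2,145,-0.7,100],[1.3,-1.2,165,-0.7,100],[1.3,-1.2,176,-0.7,100],[1.3,-1.2,176,-0.7,100],[1.3,-1.2,176,-0.7,100],[1.3,-1.2,176,-0.7,0],[1.3,-1.2,176,-0.7,0],[1.3,-1.2,176,-0.7,0],[1.3,-1.2,176,-0.7,0],[1.3,-1.2,176,-0.7,0],[1.3,-1.2,176,-0.7,0],[1.3,-1.2,176,-0.7,0],[1.3,-1.2,176,-0.7,0],[1.3,-1.2,176,-0.7,0],[1.3,-1.2,176,-0.7,0]]'
```

```text
time_s: 3.32
position: [443.3, -95.0, 26.5]
ee_rot: [[1.0, 0.012, -0.0], [0.012, -1.0, 0.0], [-0.0, -0.0, -1.0]]
wrist_force: [0.1, -0.2, -0.4]
opening: 28.4
grasp_force: 0.0
```

```bash
python3 -m jog '[[0,0,0,0,0],[0,0,0,0,0],[0,0,0,0,0],[0,0,0,0,0],[0,0,0,0,0],[0,0,0,0,0],[0,0,-15,0,0],[0,0,-40,0,0],[0,0,-70,0,0],[0,0,-100,0,0],[0,0,-130,0,0],[0,0,-140,0,0],[0,0,-140,0,0],[0,0,-140,0,0]]'
```

```text
time_s: 4.48
position: [442.8, -95.0, 165.4]
ee_rot: [[1.0, 0.012, -0.001], [0.012, -1.0, -0.0], [-0.001, 0.0, -1.0]]
wrist_force: [-1.1, -0.5, -4.7]
opening: 19.8
grasp_force: 30.0
```

```bash
python3 -m jog '[[0,15,-20,0,0],[0,35,-25,-3,0],[10,47,-25,-9,0],[25,47,-25,-16,0],[40,47,-25,-23,0],[55,47,-25,-30,0],[70,47,-25,-37,0],[85,47,-25,-44,0],[100,47,-25,-51,0],[115,47,-25,-58,0],[130,47,-25,-65,0],[145,47,-25,-72,0],[160,47,-25,-79,0],[172,47,-25,-85,0],[178.5,47,-25,-90,0],[178.5,47,-25,-90,0],[178.5,47,-25,-90,0],[178.5,47,-25,-90,0]]'
python3 - <<'E'
from h import *
import cv2
T=toolT();np.save('T2.npy',T);print(np.round(T,4),manip.get_obs()['joints'])
w=manip.camera('wrist')[:,:,::-1];t=manip.camera('top')[:,:,::-1]
cv2.imwrite('pics/w2.png',w);cv2.imwrite('pics/t2.png',cv2.resize(t[140:265,140:330],None,fx=4,fy=4,interpolation=cv2.INTER_CUBIC))
E
```

```text
time_s: 5.98
position: [621.3, -139.6, 189.7]
ee_rot: [[-0.009, 1.0, -0.003], [1.0, 0.009, 0.001], [0.001, -0.003, -1.0]]
wrist_force: [0.1, 0.1, -4.2]
opening: 20.0
grasp_force: 30.0
[[-9.400000e-03  1.000000e+00 -2.700000e-03  6.212635e+02]
 [ 1.000000e+00  9.400000e-03  8.000000e-04 -1.396319e+02]
 [ 8.000000e-04 -2.700000e-03 -1.000000e+00  1.897264e+02]
 [ 0.000000e+00  0.000000e+00  0.000000e+00  1.000000e+00]] [ 33.22428304  21.87840423 -31.83837831  86.86033298  11.71688593
  74.77460462   0.66085252]
```

View pics/w2.png

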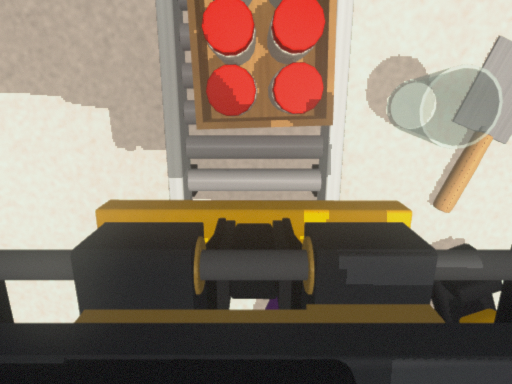

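The bar is held square. Its front edge runs from (100,203) to (409,202), and the carton's rear top edge from (196,126) to (333,123). I'll compute both against the rails.

```bash
python3 - <<'E'
from h import *
T=np.load('T2.npy')
for n,u,v,z in [('barL',100,203,183),('barR',409,202,183),('cart',196,126,110),('cart',333,123,110),('railLout',158,0,65),('railRout',352,0,65),('railLout',168,178,65),('railRout',341,178,65)]: print(n,np.round(px2w('wrist',u,v,z,T),1))
E
```

```text
barL [ 537.3 -123.6  183. ]
barR [ 706.5 -121.3  183. ]
cart [578.6 -87.2 110. ]
cart [679.2 -84.  110. ]
railLout [544.1   7.5  65. ]
railRout [697.9   8.9  65. ]
railLout [ 543.5 -137.6   65. ]
railRout [ 700.8 -136.    65. ]
```

View pics/t2.png

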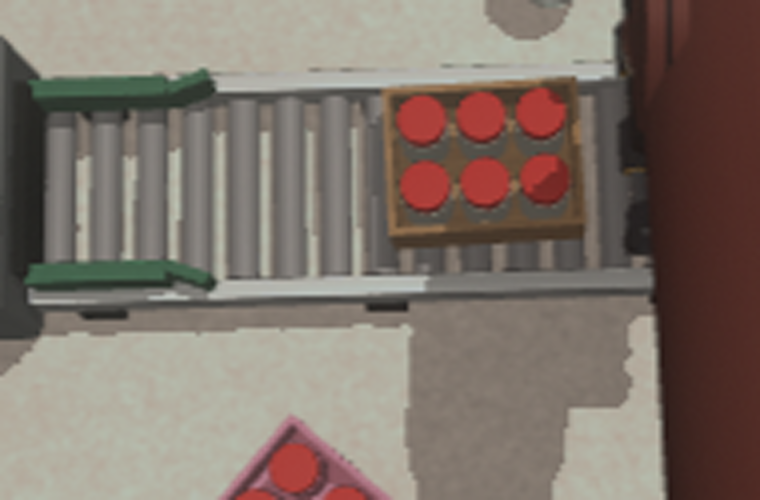

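```bash
python3 -m jog '[[0,0,25,0,0],[0,0,50,0,0],[0,0,72,0,0],[0,0,86,0,0],[0,0,93,0,0],[0,0,95,0,0],[0,0,95,0,0],[0,0,95,0,0],[10,0,95,0,0],[18,0,95,0,0],[24,0,95,0,0],[28,0,95,0,0],[32,0,95,0,0],[36,0,95,0,0],[40,0,95,0,0],[45,0,95,0,0],[50,0,95,0,0],[55,0,95,0,0],[60,0,95,0,0],[65,0,95,0,0]]'
```

```text
time_s: 7.75
position: [621.6, -74.2, 96.6]
ee_rot: [[-0.012, 1.0, 0.0], [1.0, 0.012, 0.0], [0.0, 0.0, -1.0]]
wrist_force: [0.7, -0.6, -3.7]
opening: 19.6
grasp_force: 30.0
```

```bash
python3 -m jog '[[6,0,0,0,0],[12,0,0,0,0],[19,0,0,0,0],[26,0,0,0,0],[33,0,0,0,0],[40,0,0,0,0],[47,0,0,0,0],[54,0,0,0,0],[61,0,0,0,0],[68,0,0,0,0],[75,0,0,0,0],[82,0,0,0,0],[88,0,0,0,0],[94,0,0,0,0],[100,0,0,0,0],[105,0,0,0,0],[110,0,0,0,0],[115,0,0,0,0],[120,0,0,0,0],[125,0,0,0,0]]'
python3 - <<'E'
from h import *
import cv2
T=toolT();np.save('T3.npy',T)
t=manip.camera('top')[:,:,::-1];s=manip.camera('scene')[:,:,::-1];w=manip.camera('wrist')[:,:,::-1]
r=lambda a,f:cv2.resize(a,None,fx=f,fy=f,interpolation=cv2.INTER_CUBIC)
cv2.imwrite('pics/m3.png',np.hstack([r(w[:200],1)[:, 90:430],r(s[110:260,220:375],200/150)]))
E
```

```text
time_s: 9.42
position: [620.0, 50.6, 96.6]
ee_rot: [[-0.012, 1.0, -0.0], [1.0, 0.012, 0.0], [0.0, -0.0, -1.0]]
wrist_force: [0.4, -0.2, -3.9]
opening: 19.6
grasp_force: 30.0
```

View pics/m3.png

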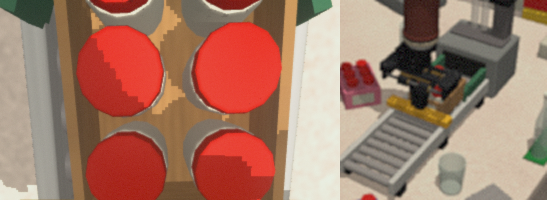

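The carton's nose is just entering the green cheeks, about 5 mm right of centre and square. I'll continue slowly and watch the force.

```bash
python3 -m jog '[[4,0,0,0,0],[8,0,0,0,0],[12,0,0,0,0],[16,0,0,0,0],[20,0,0,0,0],[24,0,0,0,0],[28,0,0,0,0],[32,0,0,0,0],[36,0,0,0,0],[40,0,0,0,0],[44,0,0,0,0],[48,0,0,0,0],[52,0,0,0,0],[56,0,0,0,0],[59,0,0,0,0],[62,0,0,0,0],[65,0,0,0,0],[68,0,0,0,0],[71,0,0,0,0],[73,0,0,0,0]]'
```

```text
time_s: 11.23
position: [619.1, 123.8, 96.6]
ee_rot: [[-0.013, 1.0, 0.0], [1.0, 0.013, 0.0], [0.0, 0.0, -1.0]]
wrist_force: [-0.4, 0.3, -4.5]
opening: 19.9
grasp_force: 30.0
```

```bash
python3 -m jog '[[1,0,0,0,0],[2,0,0,0,0],[3,0,0,0,0],[4,0,0,0,0],[5,0,0,0,0],[6,0,0,0,0],[7,0,0,0,0],[8,0,0,0,0],[9,0,0,0,0],[10,0,0,0,0],[10,0,0,0,0],[10,0,0,0,0]]'
```

```text
time_s: 12.23
position: [618.9, 133.3, 96.5]
ee_rot: [[-0.012, 1.0, -0.0], [1.0, 0.012, 0.0], [0.0, -0.0, -1.0]]
wrist_force: [-1.0, -1.1, -4.1]
opening: 19.9
grasp_force: 30.0
```

```bash
python3 -m jog '[[1,0,0,0,0],[2,0,0,0,0],[2,0,0,0,0],[2,0,0,0,0]]'; python3 -m jog '[[1,0,0,0,0],[2,0,0,0,0],[2,0,0,0,0],[2,0,0,0,0]]'
```

```text
time_s: 12.57
position: [618.9, 134.2, 96.5]
ee_rot: [[-0.012, 1.0, -0.001], [1.0, 0.012, -0.001], [-0.001, -0.001, -1.0]]
wrist_force: [-1.2, -4.7, -3.4]
opening: 19.6
grasp_force: 30.0
time_s: 12.9
position: [618.6, 134.7, 96.4]
ee_rot: [[-0.011, 1.0, -0.001], [1.0, 0.011, -0.003], [-0.003, -0.001, -1.0]]
wrist_force: [-3.0, -8.6, -0.2]
opening: 19.7
grasp_force: 30.1
```

The carton is against the stop, with 8 N of push at the expected y. I'll ease off a little and lower the bar onto the rails.

```bash
python3 -m jog '[[-2,0,0,0,0],[-2.5,0,1,0,0],[-2.5,0,2,0,0],[-2.5,0,3,0,0],[-2.5,0,3,0,0],[-2.5,0,3,0,0]]'; python3 -m jog '[[0,0,0.5,0,0],[0,0,1,0,0],[0,0,1.5,0,0],[0,0,1.5,0,0],[0,0,1.5,0,0]]'
```

```text
time_s: 13.4
position: [619.1, 134.7, 93.5]
ee_rot: [[-0.012, 1.0, 0.0], [1.0, 0.012, 0.0], [0.0, 0.0, -1.0]]
wrist_force: [1.0, -3.3, -3.2]
opening: 19.7
grasp_force: 30.0
time_s: 13.82
position: [619.0, 134.8, 92.0]
ee_rot: [[-0.012, 1.0, 0.0], [1.0, 0.012, 0.0], [0.0, 0.0, -1.0]]
wrist_force: [1.2, -3.2, -3.4]
opening: 19.7
grasp_force: 30.0
```

```bash
python3 -m jog '[[0,0,0.5,0,0],[0,0,1,0,0],[0,0,1,0,0],[0,0,1,0,0]]'; python3 -m jog '[[0,0,0.5,0,0],[0,0,1,0,0],[0,0,1,0,0],[0,0,1,0,0]]'
```

```text
time_s: 14.15
position: [619.0, 134.8, 91.7]
ee_rot: [[-0.012, 1.0, 0.0], [1.0, 0.012, -0.0], [-0.0, 0.0, -1.0]]
wrist_force: [-3.3, -4.7, 2.4]
opening: 19.4
grasp_force: 30.0
time_s: 14.48
position: [619.0, 134.8, 91.6]
ee_rot: [[-0.012, 1.0, 0.001], [1.0, 0.012, -0.0], [-0.0, 0.001, -1.0]]
wrist_force: [-7.3, -5.7, 11.7]
opening: 19.7
grasp_force: 30.0
```

The bar is resting on the rails at the height I computed. I'll relieve the load, open the gripper and rise.

```bash
python3 -m jog '[[0,0,-1,0,0],[0,0,-1.5,0,0],[0,0,-1.5,0,0],[0,0,-1.5,0,30],[0,0,-1.5,0,40],[0,0,-1.5,0,50],[0,0,-1.5,0,50],[0,0,-1.5,0,50],[0,0,-1.5,0,50],[0,0,-1.5,0,50],[0,0,-1.5,0,50],[0,0,-1.5,0,50]]'; python3 -m jog '[[0,0,-8,0,50],[0,0,-20,0,50],[0,0,-40,0,50],[0,0,-65,0,50],[0,0,-95,0,50],[-20,0,-125,0,50],[-45,0,-135,0,50],[-65,0,-135,0,50],[-80,0,-135,0,50],[-80,0,-135,0,50],[-80,0,-135,0,50],[-80,0,-135,0,50]]'
python3 - <<'E'
from h import *
import cv2
T=toolT();np.save('T4.npy',T)
w=manip.camera('wrist')[:,:,::-1]
cv2.imwrite('pics/w4.png',cv2.resize(w[0:230,110:400],None,fx=2.5,fy=2.5,interpolation=cv2.INTER_CUBIC))
E
```

```text
time_s: 15.48
position: [619.0, 134.8, 91.6]
ee_rot: [[-0.012, 1.0, 0.0], [1.0, 0.012, 0.0], [0.0, 0.0, -1.0]]
wrist_force: [-0.9, 1.4, 0.1]
opening: 43.4
grasp_force: 0.0
time_s: 16.48
position: [619.9, 56.0, 227.3]
ee_rot: [[-0.013, 1.0, 0.001], [1.0, 0.013, 0.001], [0.001, 0.001, -1.0]]
wrist_force: [-0.2, 0.7, 0.2]
opening: 43.4
grasp_force: 0.0
```

View pics/w4.png

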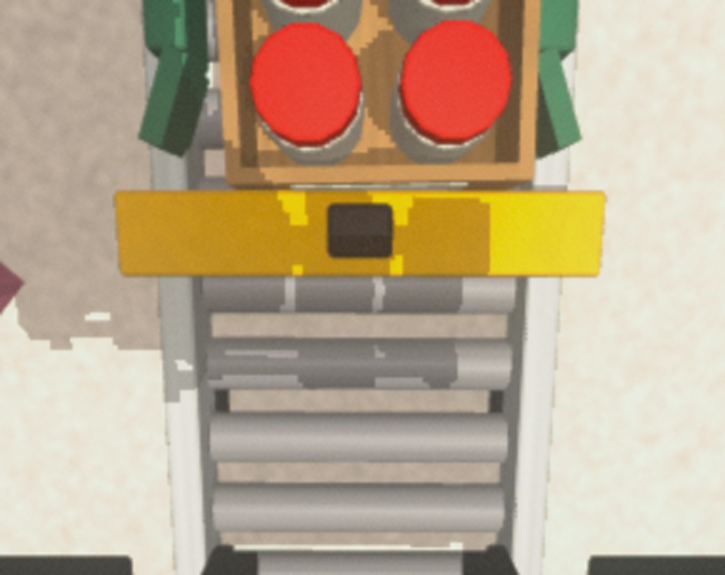

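```bash
python3 - <<'E'
from h import *
T=np.load('T4.npy')
for n,u,v,z in [('cart',228,187,110),('cart',540,183,110),('barF',117,192,85),('barF',604,192,85),('barB',122,276,85),('barB',600,276,85),('railL',172,450,65),('railR',553,450,65),('cheekL',207,20,100),('cheekR',540,20,100)]: print(n,np.round(px2w('wrist',110+u/2.5,v/2.5,z,T),1))
M=T@manip.get_calibration('wrist')['T_tool_cam'];print(M[:3,3])
E
```

```text
cart [576.5 146.5 110. ]
cart [678.3 149.1 110. ]
barF [533.1 146.   85. ]
barF [706.5 148.3  85. ]
barB [533.  116.9  85. ]
barB [707.8 119.2  85. ]
railL [543.6  46.6  65. ]
railR [700.5  48.7  65. ]
cheekL [569.6 198.  100. ]
cheekR [676.8 199.5 100. ]
[619.34498689 127.49699334 390.47636109]
```

Bar and carton look flush and parallel, and the bar is centred. The rear face reads about y = 148 against the 151 expected, so I'll check the front against the back stop.

```bash
python3 -m jog '[[12,0,0,0,50],[28,0,0,0,50],[45,0,0,0,50],[62,0,0,0,50],[72,0,0,0,50],[80,0,0,0,50],[80,0,0,0,50],[80,0,0,0,50],[80,0,0,0,50]]'
python3 - <<'E'
from h import *
import cv2
T=toolT();np.save('T5.npy',T)
w=manip.camera('wrist')[:,:,::-1]
cv2.imwrite('pics/w5.png',cv2.resize(w[0:190,130:380],None,fx=3,fy=3,interpolation=cv2.INTER_CUBIC))
E
```

```text
time_s: 17.28
position: [619.2, 133.7, 226.5]
ee_rot: [[-0.011, 1.0, -0.0], [1.0, 0.011, -0.001], [-0.001, -0.0, -1.0]]
wrist_force: [-0.9, 0.1, -0.1]
opening: 43.3
grasp_force: 0.0
```

View pics/w5.png

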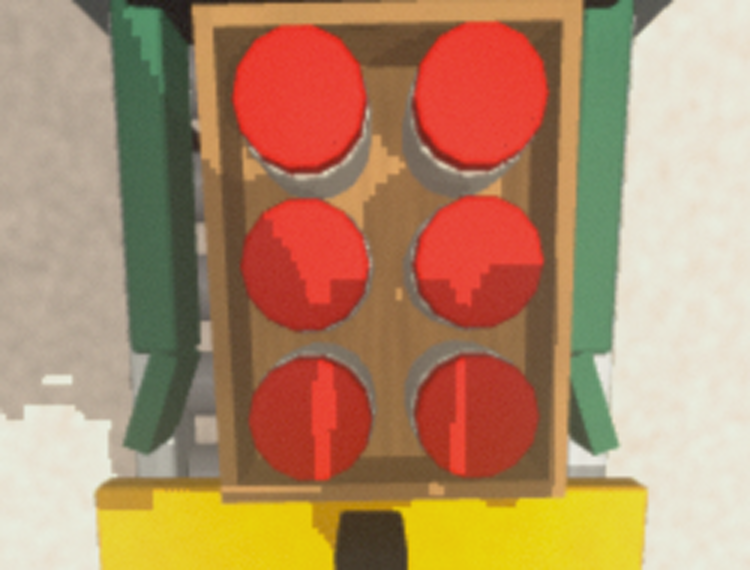

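```bash
python3 - <<'E'
from h import *
T=np.load('T5.npy')
for n,u,v,z in [('front',195,7,110),('front',582,1,110),('rear',222,499,110),('rear',565,495,110),('barF',100,482,85),('barF',645,484,85),('flareL',140,453,100),('flareR',615,450,100),('flareLout',125,445,100),('inL',190,100,100),('inR',580,100,100),('inL',197,350,100),('inR',574,350,100)]: print(n,np.round(px2w('wrist',130+u/3,v/3,z,T),1))
E
```

```text
front [572.8 277.  110. ]
front [672.2 279.6 110. ]
rear [576.1 148.3 110. ]
rear [676.  150.7 110. ]
barF [533.9 148.2  85. ]
barF [706.2 149.6  85. ]
flareL [550.5 160.  100. ]
flareR [692.1 162.5 100. ]
flareLout [546.2 162.3 100. ]
inL [569.  256.8 100. ]
inR [675.2 258.1 100. ]
inL [568.6 190.2 100. ]
inR [678.  191.5 100. ]
```

The carton's rear sits at lane y ≈ 100 (home is 101), about 1° off square. The bar is flush and centred within 2 mm, and the gripper is clear. I'm handing in.

```bash
python3 -c "
from plant import manip
print(manip.close_job())"
```

```text
the job is handed in; nothing more can be done
None
```

I handed the job in after about 17 s of the 58 s allowed: by my camera measurements the carton is home against the back stop within about 1 mm and 1° of square, and the bar lies released on both rails, centred and flush behind it; no verdict was returned.

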